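# Refit the heat knob of a pearl cooker

### The job

The heat knob of the tapioca pearl cooker came off for washing. Take the big pointed knob (not the small round one, which stays where it lies), put it on the bare D-shaft of the cooker with its nose on the side of the shaft's flat, push it down until it snaps fully home on its boss, and let go of it.

Things in the scene. Friction and masses are not known exactly. Their poses are not given: they have to be found in the camera images.
- knob_center (a point): Heat knob to fit: black, teardrop from above, 48 mm high, stands bore down. Point: on the bore axis, half-way up; z up, x to the nose (tip at x = 40 mm, back at -23). Grip its flat parallel sides at y = +-22 mm (x -14 to 13). About 70 g. Bore below: funnel, 37 mm wide, narrowing in 10 mm to a D, radius 11, flat on the nose side 4 mm off axis; fits the shaft only within about 10 deg.
- shaft_base (a point): Foot of the fixed steel D-shaft, on its axis, at the top of its boss (46 mm wide), 85 mm above the counter. z up; x to the side cut flat. Shaft: 40 mm high, radius 10, flat 2 mm off axis, top 14 mm coned. Sprung balls at its sides stop the knob about 12 mm short of home; a push of 5 to 15 N snaps it past them. Home: knob's underside on the boss, knob_center 24 mm above this point.
- cooker: Pearl cooker, fixed white box, 260 (x) by 400 (y) by 75 mm high. Origin: centre of its underside; front to -x; axes parallel to the shaft's. Shaft at x -20, y 110 mm on its boss, 10 mm high, on an aluminium deck; a long dial tick beyond it at +x marks the flat's side. Lidded pan, 200 mm wide at its foot, at x 0, y -85, top 221 mm above the counter. Fitted timer knob, 18 mm high, at x 92, y 155.
- spare_center (a point): Small round black knob, 40 mm wide, 24 mm high, standing on the counter; the point is its centre, half-way up. Not to be used: it stays where it is.
Not all that is in view belongs to the job. What is shaped like the part that bears knob_center but pink, purple or turquoise is not meant.

How it is judged:
By the outcome, as a careful person would: the job done as asked, in the order asked, and still so for the second after the job is handed in, with the robot touching nothing.
It also fails if it takes over 38 s, if anything falls off the work surface, if the arm or the gripper's body presses on something with over 40 N, if the wrist force passes 120 N, or if a joint passes its speed limit or range.

### The arm

A 6-joint arm with a two-finger parallel gripper is mounted at the origin on the work surface. World frame = base frame: x ahead of the robot, y to its left, z up, the work surface at z = 0. Lengths are in m, angles in rad, forces in N, time in s.
With the tool pointing down it reaches from about 0.3 to 0.875 m from the base axis. Payload 6.4 kg.
Tool frame: the origin (TCP) lies at the centre of the arm's flange, where the gripper is bolted on; the fingertips stand 173 mm ahead of it and the grasp point (between the pads) lies ctrl.grip_point_offset ahead of it (ctrl.grip_point_offset is the distance from the TCP to the grasp point, in m); z points along the fingers, y is the direction in which the jaws open and shut (so a half turn about z gives the same grasp; the last joint's range is limited). The gripper opens to 85 mm and grips with 20 to 120 N. Pads are 22 mm wide; open, the fingers measure 114 mm over their backs; the gripper's body (76 mm by 85 mm) begins 54 mm behind the grasp point. The pads swing forward as they close: fully open they stand 13 mm farther back than shut.
Start: joints at [-1.474, 0.181, 1.607, -0, 1.354, -0.206], TCP at [0.171, -0.549, 0.405] pointing down, gripper open.
Joint ranges: [-2.99, 2.99], [-0.89, 2.07], [0.3, 2.58], [-1.14, 4.28], [0, 2.63], [-3.12, 3.12]. Speed limits (rad/s): [2.57, 2.57, 3.01, 3.14, 3.14, 3.14].

### API

Orientations are given as a unit quaternion [w, x, y, z].
In Python, from bench import ctrl, cams, boxes_of, landmark_of gives the robot as it stands.
- The arm moves only by the shell command python3 -m handwheel 'ROWS'. ROWS is JSON, a list of rows, each an object with "offset": the shift along the tool's x, y, z in m, a list of three; "spin": the turn about the tool's z in degrees; "grip": the opening, from 0 (shut) to 1 (fully open). A call has 1 to 20 rows; each row is the pose to reach, as a shift and turn from the pose commanded when the call began, along the tool's axes at that moment; what a row does not reach only later rows make up. A row lasts 1/8 s, in which the tool goes at most 62.5 mm and 10.7 degrees, less where a joint would pass 70% of its speed; a pose out of reach is approached as far as the arm can. A call with a gripper value outside its range is refused whole. The fingers move at their own pace and stop on an object; the grip force is fixed at half the most. Time passes only in rows, so rows that repeat a pose let the fingers close. It gives the time, the measured TCP pose, the force and the opening at its end, in the units of the state.
- ctrl.get_obs(): the state, without advancing time (a new reading comes with each control period).
- cams.camera(name): name is "side" or "top" or "wrist"; returns a dict with "color" (384x512x3 uint8, red, green, blue), "camera_matrix" (3x3 intrinsics, pixels), "view" (4x4, takes a point from world to camera coordinates); the wrist camera has in their place "tool_from_camera" (4x4, takes a point from camera to tool coordinates, whose origin is the TCP and whose axes are the flange's). Camera axes: x right, y up, looking along -z (the intrinsics and any distortion apply to the point x, -y, -z); pixel columns grow to the right and rows downward; lengths in m; the calibration is good to about 2 mm. A picture is of the moment at which its call begins: read the wrist's pose just before it. There is no depth.
- ctrl.hand_in(): hands the job in, once; it reports no verdict.
Trained networks look in a picture, given as the dict that the camera call returned (one of the last four; its "shot" number tells which), for a name from the list of things; names that differ only in an ending like _2 or _b are one class to them, and where a whole thing is asked for, a point or a joint stands for the part that bears it (a point fixed in the world has none). Each returns a list of dicts, best first, with "confidence" (0 to 1); they miss things now and then, are a little off and sometimes report something else, mostly with a low value. They report only what shows in the picture. A call takes as long as a camera call. They do not tell look-alikes from the thing itself.
- boxes_of(picture, thing): "uv" ([column, row] in pixels, amid what is visible of it).
- landmark_of(picture, thing): "uv" ([column, row] in pixels: a listed point, or the origin of a listed thing).
The state is a dict: "time_s": time; "q": joint angles; "dq": joint speeds; "joint_efforts": joint torques, N m; "eef_pos": TCP position; "eef_rot": TCP orientation; "wrist_force": force on the tool from outside, world axes, zero at the start; "torque": the same for the moment, N m; "opening": opening from 0.0 (shut) to 1.0 (fully open).
Only numpy, scipy, OpenCV 4.12 (cv2) and the standard library are available. Lean on these libraries where they do the work, as an engineer would, in place of code of your own. Each camera call takes 0.05 s, during which the arm holds its last target.

## Working session

There is one attempt and no reset: what is moved stays moved. The work goes in short steps, Python scripts to look and compute and a shell command to move; the robot and the scene stay as the last step left them, time stands still between calls to the robot, and variables do not carry over. Pictures are saved under pics/ and viewed, and the job is handed in when it is done.

```bash
ls; mkdir -p pics; cat > h.py <<'E'
import numpy as np, cv2
from bench import ctrl, cams, boxes_of, landmark_of
def save(p,n): cv2.imwrite('pics/%s.png'%n, cv2.cvtColor(p['color'],cv2.COLOR_RGB2BGR))
E
python3 - <<'E'
from h import *
o=ctrl.get_obs(); print(o); print(ctrl.grip_point_offset)
for n in ['side','top','wrist']:
    p=cams.camera(n); save(p,n+'0'); print(n,{k:(v.tolist() if hasattr(v,'tolist') else v) for k,v in p.items() if k!='color'})
    for t in ['knob_center','shaft_base','spare_center','cooker']:
        print(t,[(np.round(d['uv'],1).tolist(),round(d['confidence'],2)) for d in landmark_of(p,t)])
E
```

```text
pics
{'time_s': 0.0, 'q': array([-1.47430928e+00,  1.81555931e-01,  1.60802724e+00,  3.67874442e-05,
        1.35380793e+00, -2.06288419e-01]), 'dq': array([-4.09515660e-05, -3.28512627e-04,  8.29816215e-04, -4.67025928e-04,
       -7.53986567e-04, -1.16990253e-03]), 'joint_efforts': array([-1.03227380e-04, -4.44862354e+01, -3.51340699e+01, -4.02224859e-04,
        8.85483547e-03,  2.34084018e-05]), 'eef_pos': array([ 0.17145068, -0.54857191,  0.40376622]), 'eef_rot': array([-8.96880288e-04,  9.88562945e-01,  1.50806148e-01,  6.72747969e-05]), 'wrist_force': array([-0.02677013, -0.91405521, -0.16626757]), 'torque': array([ 0.01420087,  0.0387509 , -0.04421891]), 'opening': 1.000941231903333}
0.1547
side {'camera_matrix': [[377.24146268892895, 0.0, 255.18366739832447], [0.0, 377.24146268892895, 185.95704654322873], [0.0, 0.0, 1.0]], 'view': [[-0.9491811460203202, -0.3146765686297958, 0.005814567475663366, 0.49340790762614606], [0.24013712802845735, -0.71215313650661, 0.6596757308754367, -0.10715189054786628], [-0.2034436329350121, 0.6275480597684729, 0.7515278576999186, -0.92430747310
[... 717 characters left out ...]
3], 0.9), ([97.1, 220.3], 0.82), ([234.6, 234.7], 0.78), ([283.2, 250.1], 0.59)]
shaft_base [([326.6, 135.6], 0.54)]
spare_center [([156.3, 192.4], 0.67)]
cooker [([366.7, 144.5], 0.85)]
wrist {'camera_matrix': [[305.8382202885159, 0.0, 253.11063983228385], [0.0, 305.8382202885159, 189.70765819022887], [0.0, 0.0, 1.0]], 'tool_from_camera': [[-0.0006057200162550998, 0.9614578932174999, 0.2749515460458942, 0.06938730944220031], [0.9999995979054946, 0.0007641944764847851, -0.00046925009343131053, -0.00046023539347539444], [-0.000661280659011824, 0.2749511512552142, -0.9614579695084552, 0.03158158330822419], [0.0, 0.0, 0.0, 1.0]], 'shot': 3}
knob_center []
shaft_base []
spare_center []
cooker []
```

View pics/side0.png

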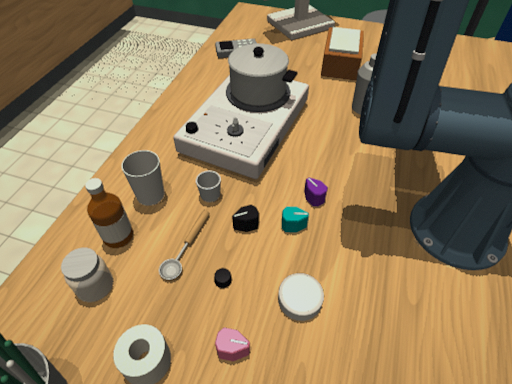

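View pics/top0.png

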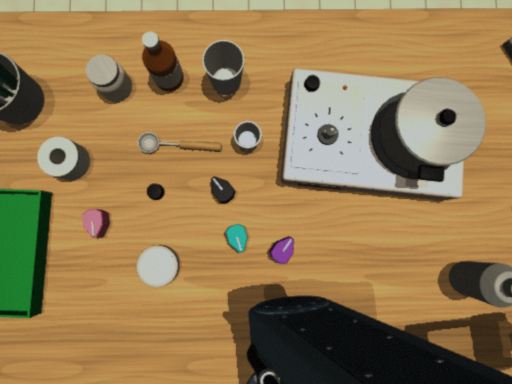

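View pics/wrist0.png

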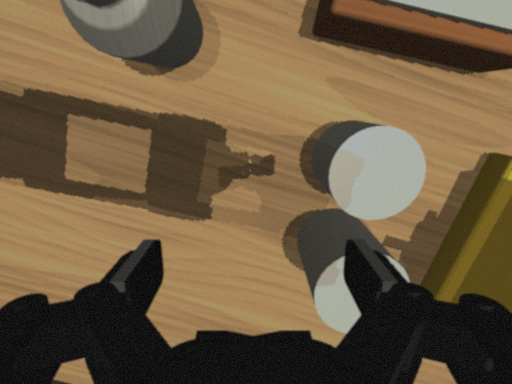

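Side view: black teardrop at about (246,218), teal (294,219), purple (316,191), pink (232,345) and the small round spare (222,277). Top view, in the same order: (222,190), (236,238), (283,250), (95,222) and (155,191). Only the black teardrop fits the description, because the coloured ones are look-alikes and the round one is the spare. The shaft is at about (327,133) in the top view. I'll confirm with crops.

```bash
cat >> h.py <<'E'
def pix(p,X):
    X=np.asarray(X,float); c=p['view']@np.append(X,1); K=p['camera_matrix']; v=K@np.array([c[0],-c[1],-c[2]]); return v[:2]/v[2]
def at_z(p,uv,z):
    K=p['camera_matrix'];V=p['view'];R=V[:3,:3];C=-R.T@V[:3,3]
    d=np.linalg.inv(K)@np.array([uv[0],uv[1],1]); d=R.T@np.array([d[0],-d[1],-d[2]])
    return C+d*(z-C[2])/d[2]
def wview(p,o):
    from scipy.spatial.transform import Rotation as Rn
    T=np.eye(4); q=o['eef_rot']; T[:3,:3]=Rn.from_quat([q[1],q[2],q[3],q[0]]).as_matrix(); T[:3,3]=o['eef_pos']
    p['view']=np.linalg.inv(T@p['tool_from_camera']); return p
def crop(p,n,u,v,r,s):
    im=p['color'][max(0,v-r):v+r,max(0,u-r):u+r]; im=cv2.resize(im,None,fx=s,fy=s,interpolation=cv2.INTER_CUBIC); cv2.imwrite('pics/%s.png'%n, cv2.cvtColor(im,cv2.COLOR_RGB2BGR))
E
python3 - <<'E'
from h import *
p=cams.camera('top'); s=cams.camera('side')
a=[]
for q,c in ((p,[(222,190,32),(330,135,45)]),(s,[(246,218,32),(235,135,45)])):
    for u,v,r in c:
        im=q['color'][v-r:v+r,u-r:u+r]; a.append(cv2.resize(im,(300,300),interpolation=cv2.INTER_CUBIC))
im=np.vstack([np.hstack(a[:2]),np.hstack(a[2:])]); cv2.imwrite('pics/crops.png',im[:,:,::-1])
def tri(u1,u2):
    from scipy.optimize import least_squares
    r=least_squares(lambda X:np.r_[pix(p,X)-u1,pix(s,X)-u2],[0.5,0,0.05]); return np.round(r.x,4),np.round(r.fun,1)
print('knob',at_z(p,(223.4,196.3),.024),at_z(s,(251.1,218.1),.024),tri((223.4,196.3),(251.1,218.1)))
print('shaft',at_z(p,(326.6,135.6),.085),at_z(s,(235.6,128.4),.085),tri((326.6,135.6),(235.6,128.4)))
print('cooker',at_z(p,(366.7,144.5),0),at_z(s,(247.8,124.3),0))
print('spare',at_z(p,(156.3,192.4),.012),at_z(s,(218.7,276.6),.012))
E
```

```text
knob [0.4768119  0.14370101 0.024     ] [0.48268909 0.14390635 0.024     ] (array([0.4795, 0.1442, 0.0249]), array([-0.2, -1.2,  1.2,  0.2]))
shaft [ 0.60251269 -0.08769553  0.085     ] [ 0.60705414 -0.08991588  0.085     ] (array([ 0.6033, -0.0868,  0.0878]), array([-0.1, -0.7,  0.8,  0.2]))
cooker [ 0.60066229 -0.20302799  0.        ] [ 0.61543425 -0.21473237  0.        ]
spare [0.48910787 0.30203931 0.012     ] [0.50178725 0.30791856 0.012     ]
```

View pics/crops.png

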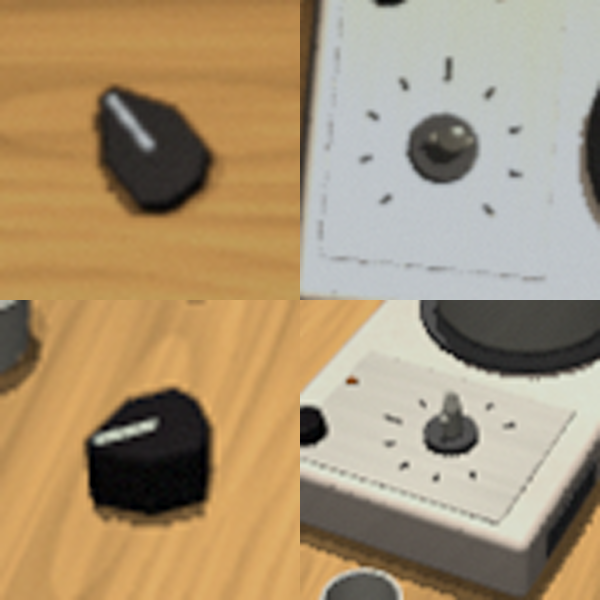

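Confirmed: the black teardrop is the knob, at about (0.479, 0.144), with its nose at roughly +39° in world yaw. Next I'll move over it and look with the wrist camera.

```bash
cat >> h.py <<'E'
def plan(xyz,yaw=None):
    from scipy.spatial.transform import Rotation as Rn
    o=ctrl.get_obs(); q=o['eef_rot']; R=Rn.from_quat([q[1],q[2],q[3],q[0]]).as_matrix()
    y0=np.degrees(np.arctan2(R[1,0],R[0,0])); d=R.T@(np.array(xyz)-o['eef_pos'])
    print('t',o['time_s'],'pos',o['eef_pos'].round(4),'yaw',y0.round(2),'q6',o['q'][5].round(2),'F',o['wrist_force'].round(1),'open',round(o['opening'],3),'tilt',R[:,2].round(4))
    print('offset',d.round(4),'spin',None if yaw is None else round(y0-yaw,2))
E
python3 - <<'E'
from h import *
plan([.479,.144,.325],39)
p=cams.camera('top')
c=lambda u,v,n,r,cx,cy:(cx-r+u*2*r/300,cy-r+v*2*r/300)
a=at_z(p,c(152,150,0,32,222,190),.048);b=at_z(p,c(108,95,0,32,222,190),.048);print(a,b,np.degrees(np.arctan2(*(b-a)[1::-1])))
E
```

```text
t 0.85 pos [ 0.1715 -0.5489  0.4047] yaw 17.35 q6 -0.21 F [-0.5  0.3  0. ] open 1.002 tilt [ 0. -0. -1.]
offset [ 0.5001 -0.5697  0.0797] spin -21.65
[0.48898008 0.14440956 0.048     ] [0.51600975 0.16551037 0.048     ] 37.97751202400707
```

```bash
python3 -m handwheel '[{"offset":[0.25,-0.285,0],"spin":-10,"grip":1},{"offset":[0.25,-0.285,0],"spin":-10,"grip":1},{"offset":[0.25,-0.285,0],"spin":-10,"grip":1},{"offset":[0.25,-0.285,0],"spin":-10,"grip":1},{"offset":[0.25,-0.285,0],"spin":-10,"grip":1},{"offset":[0.25,-0.285,0],"spin":-10,"grip":1},{"offset":[0.50,-0.57,0.08],"spin":-21.5,"grip":1},{"offset":[0.50,-0.57,0.08],"spin":-21.5,"grip":1},{"offset":[0.50,-0.57,0.08],"spin":-21.5,"grip":1},{"offset":[0.50,-0.57,0.08],"spin":-21.5,"grip":1},{"offset":[0.50,-0.57,0.08],"spin":-21.5,"grip":1},{"offset":[0.50,-0.57,0.08],"spin":-21.5,"grip":1},{"offset":[0.50,-0.57,0.08],"spin":-21.5,"grip":1},{"offset":[0.50,-0.57,0.08],"spin":-21.5,"grip":1},{"offset":[0.50,-0.57,0.08],"spin":-21.5,"grip":1},{"offset":[0.50,-0.57,0.08],"spin":-21.5,"grip":1}]'
python3 - <<'E'
from h import *
o=ctrl.get_obs();p=wview(cams.camera('wrist'),o);save(p,'w1');plan([.479,.144,.325],38)
for t in ['knob_center']:
  for d in landmark_of(p,t): print(np.round(d['uv'],1),round(d['confidence'],2),at_z(p,d['uv'],.024).round(4))
E
```

```text
time_s: 2.9
eef_pos: [0.4787, 0.143, 0.3252]
eef_rot: [0.0, 0.943, 0.332, 0.0]
wrist_force: [-0.6, -0.1, -0.5]
opening: 0.998
t 2.95 pos [0.4787 0.1431 0.3252] yaw 38.74 q6 0.95 F [ 0.9 -0.6  0.3] open 0.998 tilt [ 9.e-04 -1.e-04 -1.e+00]
offset [ 0.0008 -0.0005  0.0002] spin 0.74
[218.  267.6] 0.85 [0.3885 0.1155 0.024 ]
[257.4 173.3] 0.64 [0.4872 0.1451 0.024 ]
```

View pics/w1.png

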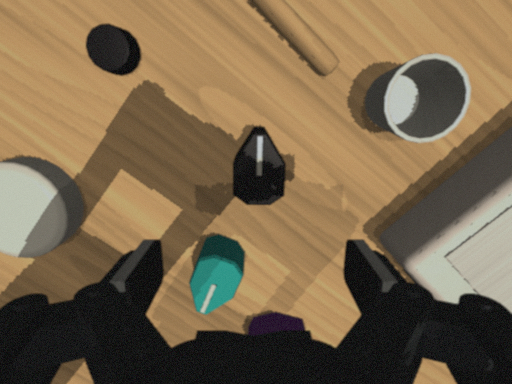

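The wrist view shows the black knob at about (258,170) with its nose up at (259,127). Teal is at (217,272) and purple at (275,322), both beneath the gripper. I'll refine the pose by projecting the outline.

```bash
cat >> h.py <<'E'
PR=np.array([(40,3),(40,-3),(13,-22),(-14,-22),(-23,-11),(-23,11),(-14,22),(13,22)])/1000
def hullpx(p,x,y,yaw,zb):
    c,s=np.cos(yaw),np.sin(yaw); pts=[]
    for z in (zb,zb+.048):
        for a,b in PR: pts.append(pix(p,(x+c*a-s*b,y+s*a+c*b,z)))
    return cv2.convexHull(np.array(pts,np.float32))[:,0]
E
python3 - <<'E'
from h import *
from scipy.optimize import minimize
o=ctrl.get_obs();p=wview(cams.camera('wrist'),o)
im=p['color'].astype(int); dark=(im.max(2)<48).astype(np.uint8)
dark[:, :]*=1
n,l,st,ce=cv2.connectedComponentsWithStats(dark); k=l[180,250]; print(k,st[k],ce[k])
m=(l==k).astype(np.uint8); m=cv2.morphologyEx(m,cv2.MORPH_CLOSE,np.ones((7,7)))
def cost(v):
    h=hullpx(p,v[0]/1000,v[1]/1000,np.radians(v[2]),0); r=np.zeros((384*4,512*4),np.uint8)
    cv2.fillConvexPoly(r,np.round((h+.5)*4).astype(np.int32),1); r=cv2.resize(r*255,(512,384),interpolation=cv2.INTER_AREA)/255.
    return np.abs(r-m).sum()
best=min((minimize(cost,[x0,145,y0],method='Nelder-Mead',options=dict(initial_simplex=[[x0,145,y0],[x0+6,145,y0],[x0,151,y0],[x0,145,y0+6]])) for x0 in(480,487) for y0 in (36,41)),key=lambda r:r.fun)
print(best.x,best.fun,m.sum())
h=hullpx(p,best.x[0]/1000,best.x[1]/1000,np.radians(best.x[2]),0)
b=cv2.resize(p['color'],None,fx=5,fy=5,interpolation=cv2.INTER_CUBIC)
cv2.polylines(b,[np.round((h+.5)*5).astype(np.int32)],True,(255,0,0),1)
mm=cv2.resize(m,None,fx=5,fy=5,interpolation=cv2.INTER_NEAREST)
cs,_=cv2.findContours(mm,0,2); cv2.drawContours(b,cs,-1,(0,255,0),1)
cv2.imwrite('pics/fit1.png',b[530:1130,1000:1600,::-1])
plan([best.x[0]/1000,best.x[1]/1000,.183],best.x[2])
E
```

```text
2 [ 233  128   52   76 2242] [257.00401427 176.12667261]
[488.74368411 146.91259008  35.816431  ] 965.3019607843137 2340
t 3.05 pos [0.4788 0.1434 0.3251] yaw 38.76 q6 0.95 F [ 0.3 -0.4  0.1] open 1.003 tilt [ 8.e-04 -0.e+00 -1.e+00]
offset [0.0099 0.0034 0.1421] spin 2.94
```

View pics/fit1.png

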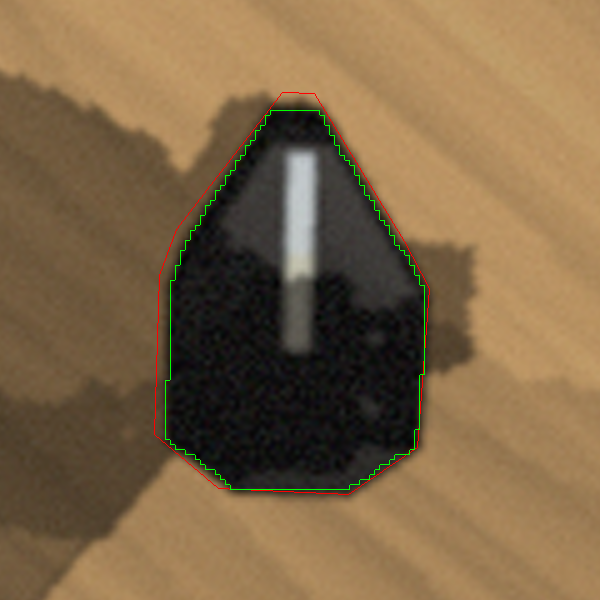

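```bash
cat >> h.py <<'E'
def fitknob(p,seed,x0,yaw0,name,th=48,zb=0,tip=None):
    from scipy.optimize import minimize
    im=p['color'].astype(int); dark=(im.max(2)<th).astype(np.uint8)
    n,l,st,ce=cv2.connectedComponentsWithStats(dark); k=l[seed[1],seed[0]]; m=(l==k).astype(np.uint8)
    cs,_=cv2.findContours(m,0,2); m=cv2.drawContours(np.zeros_like(m),[cv2.convexHull(np.vstack(cs))],-1,1,-1)
    global PR
    def cost(v):
        PR[:2,1]=[v[3]/1000,-v[3]/1000]
        h=hullpx(p,v[0]/1000,v[1]/1000,np.radians(v[2]),zb); r=np.zeros((384*4,512*4),np.uint8)
        cv2.fillConvexPoly(r,np.round((h+.5)*4).astype(np.int32),1); r=cv2.resize(r*255,(512,384),interpolation=cv2.INTER_AREA)/255.
        return np.abs(r-m).sum()
    s0=np.array([x0[0],x0[1],yaw0,5.]); S=[s0]+[s0+d for d in np.diag([5,5,6,1.])]
    r=minimize(cost,s0,method='Nelder-Mead',options=dict(initial_simplex=S,maxiter=300)); r=minimize(cost,r.x,method='Nelder-Mead',options=dict(initial_simplex=[r.x]+[r.x+d for d in np.diag([-3,3,-4,1.])]))
    print(name,r.x.round(1),'resid',round(r.fun),'of',m.sum(),st[k])
    cost(r.x); h=hullpx(p,r.x[0]/1000,r.x[1]/1000,np.radians(r.x[2]),zb)
    b=cv2.resize(p['color'],None,fx=5,fy=5,interpolation=cv2.INTER_CUBIC)
    cv2.polylines(b,[np.round((h+.5)*5).astype(np.int32)],True,(255,0,0),1)
    c=(h.mean(0)*5).astype(int); a=max(0,c[1]-300),max(0,c[0]-300)
    cv2.imwrite('pics/%s.png'%name,b[a[0]:a[0]+600,a[1]:a[1]+600,::-1])
    return r.x
E
python3 - <<'E'
from h import *
o=ctrl.get_obs();p=wview(cams.camera('wrist'),o)
x=fitknob(p,(245,190),(485,145),38,'fitw')
t=cams.camera('top'); fitknob(t,(222,192),(485,145),38,'fitt',th=75)
s=cams.camera('side'); fitknob(s,(240,222),(485,145),38,'fits',th=60)
plan([x[0]/1000,x[1]/1000,.183],x[2])
E
```

```text
fitw [4.898e+02 1.465e+02 3.840e+01 1.000e-01] resid 168 of 3104 [ 233  128   53   76 2248]
fitt [ 244.9   23.9 -627.3  242.3] resid 31243 of 34648 [ 133  124  183  260 7836]
fits [490.  146.1  43.3   4.1] resid 49 of 575 [233 205  26  27 524]
t 3.2 pos [0.4788 0.1439 0.3249] yaw 38.81 q6 0.95 F [ 1.6  0.4 -0.3] open 1.003 tilt [ 4.e-04  0.e+00 -1.e+00]
offset [0.0102 0.0048 0.1419] spin 0.36
```

View pics/fitw.png

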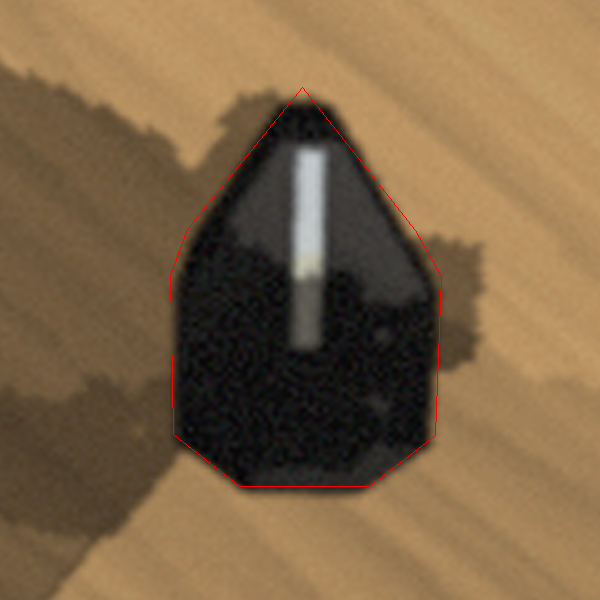

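View pics/fitt.png

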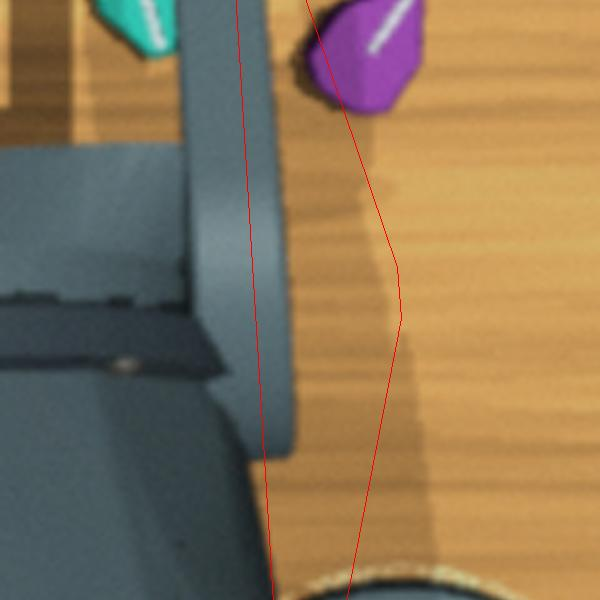

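```bash
cat > f2.py <<'E'
from h import *
import h
t=cams.camera('top'); t['color']=cv2.imread('pics/top0.png')[:,:,::-1].copy()
x=fitknob(t,(222,192),(485,145),38,'fitt',th=75)
# shaft & tick in top0, side0
for nm in ['side']:
    s=cams.camera('side'); s['color']=cv2.imread('pics/side0.png')[:,:,::-1].copy()
    fitknob(s,(240,222),(485,145),38,'fits',th=60)
o=ctrl.get_obs();w=wview(cams.camera('wrist'),o)
print('tip w',at_z(w,(259.5,126.5),.048),'back w bottom',at_z(w,(259.5,203),.0), 'back top',at_z(w,(259.5,203),.048))
print('tip t',at_z(t,(212.8,177),.048))
print('stripe w',at_z(w,(260.3,136),.048),at_z(w,(260,176),.048))
E
python3 f2.py
```

```text
fitt [487.  144.4  37.7   5.3] resid 27 of 457 [211 177  24  27 391]
fits [4.903e+02 1.464e+02 3.990e+01 1.000e-01] resid 40 of 574 [233 205  26  27 513]
tip w [0.52155012 0.17264338 0.048     ] back w bottom [0.46053814 0.12170816 0.        ] back top [0.47233226 0.13260643 0.048     ]
tip t [0.51891538 0.16604237 0.048     ]
stripe w [0.51620091 0.16747307 0.048     ] [0.49075548 0.14706232 0.048     ]
```

View pics/fitt.png

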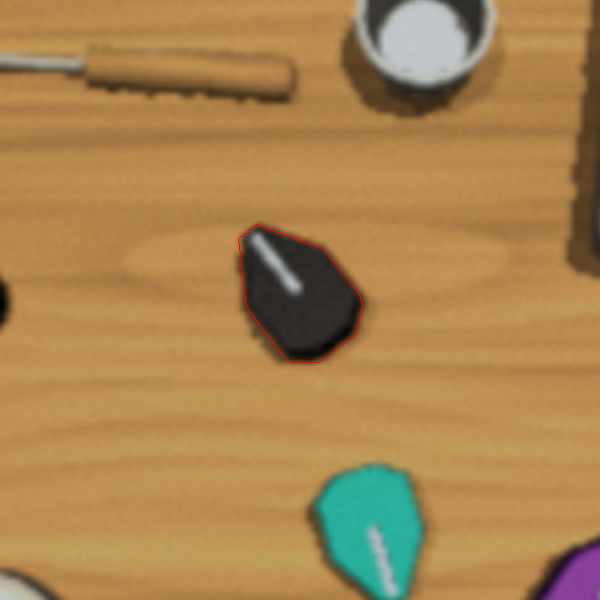

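View pics/fits.png

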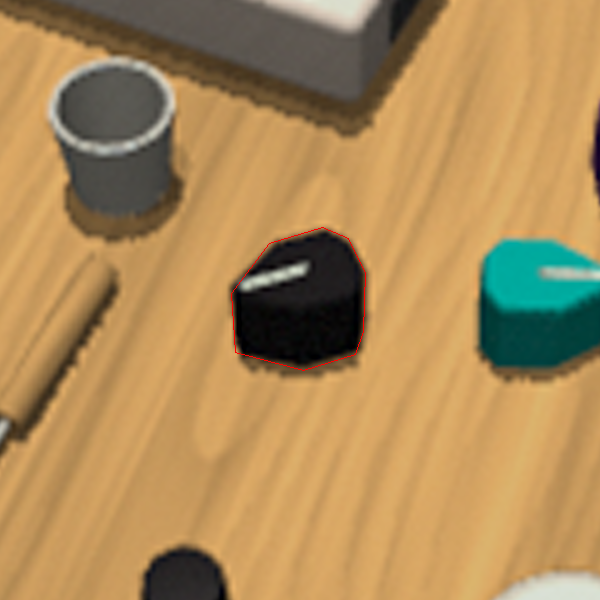

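```bash
python3 - <<'E'
from h import *
plan([.489,.146,.183],38.5)
E
```

```text
t 3.35 pos [0.4787 0.1442 0.3247] yaw 38.84 q6 0.95 F [-1.3 -0.4 -0.4] open 1.0 tilt [ 0. -0. -1.]
offset [0.0091 0.0051 0.1417] spin 0.34
```

```bash
python3 -m handwheel '[{"offset":[0.009,-0.0,0.03],"spin":0.3,"grip":1},{"offset":[0.009,0.005,0.07],"spin":0.3,"grip":1},{"offset":[0.009,0.005,0.12],"spin":0.3,"grip":1},{"offset":[0.009,0.005,0.142],"spin":0.3,"grip":1},{"offset":[0.009,0.005,0.142],"spin":0.3,"grip":1},{"offset":[0.009,0.005,0.142],"spin":0.3,"grip":1}]'
python3 - <<'E'
from h import *
o=ctrl.get_obs();p=wview(cams.camera('wrist'),o);save(p,'w2');plan([.489,.146,.183],38.5)
s=cams.camera('side');crop(s,'s2',246,215,60,5)
E
```

```text
time_s: 4.1
eef_pos: [0.4896, 0.1462, 0.1837]
eef_rot: [0.0, 0.944, 0.33, 0.001]
wrist_force: [-0.2, -0.3, 0.4]
opening: 0.998
t 4.15 pos [0.4898 0.1462 0.1841] yaw 38.56 q6 0.96 F [ 0.5 -0.3 -0.4] open 0.996 tilt [ 2.6e-03  1.0e-04 -1.0e+00]
offset [-0.0007 -0.0004  0.0011] spin 0.06
```

View pics/w2.png

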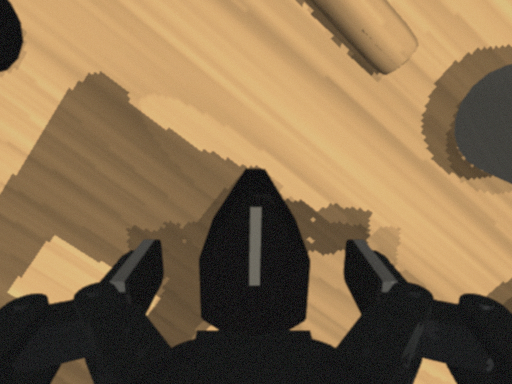

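View pics/s2.png

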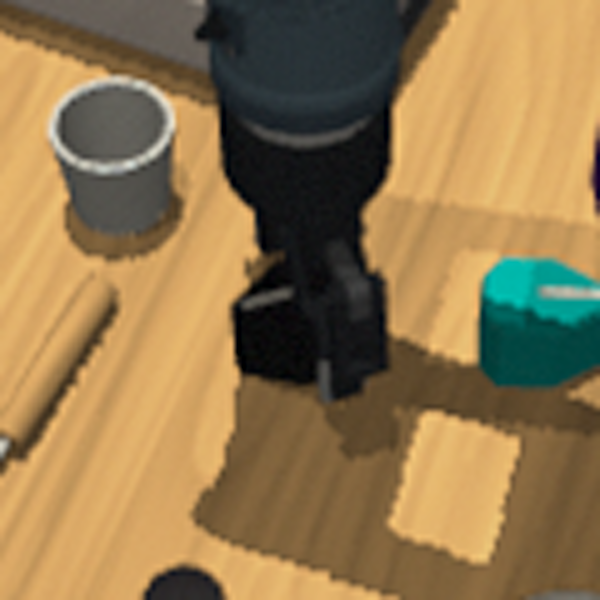

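The wrist view shows the knob between the fingers, nose up at (257,170), centred at column 255 against about 253 for the jaws. Closing now.

```bash
python3 -m handwheel '[{"offset":[0,0,0],"spin":0,"grip":0.3},{"offset":[0,0,0],"spin":0,"grip":0.3},{"offset":[0,0,0],"spin":0,"grip":0.3},{"offset":[0,0,0],"spin":0,"grip":0.1},{"offset":[0,0,0],"spin":0,"grip":0.1},{"offset":[0,0,0],"spin":0,"grip":0.1},{"offset":[0,0,0],"spin":0,"grip":0.1},{"offset":[0,0,0],"spin":0,"grip":0.1}]'
python3 - <<'E'
from h import *
o=ctrl.get_obs();p=wview(cams.camera('wrist'),o);save(p,'w3');plan([.489,.146,.345],38.5)
E
```

```text
time_s: 5.2
eef_pos: [0.4894, 0.1461, 0.1835]
eef_rot: [0.0, 0.944, 0.33, 0.001]
wrist_force: [0.2, -0.5, 6.2]
opening: 0.51
t 5.25 pos [0.4893 0.1461 0.1834] yaw 38.55 q6 0.96 F [-1.   0.6  6.3] open 0.511 tilt [ 1.2e-03  1.0e-04 -1.0e+00]
offset [-0.0002 -0.     -0.1616] spin 0.05
```

View pics/w3.png

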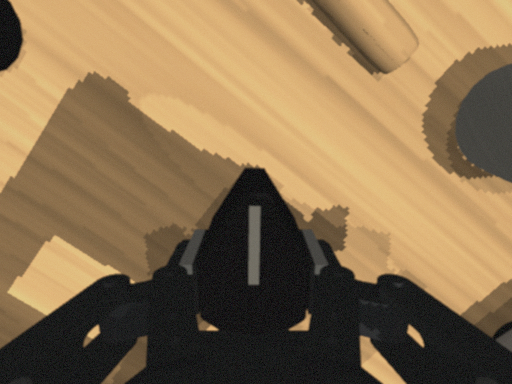

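Gripped: the opening of 0.511 is about 43 mm, matching the 44 mm across the sides. Lifting, then moving to where the wrist camera can see the shaft past the knob.

```bash
python3 -m handwheel '[{"offset":[0,0,-0.03],"spin":0,"grip":0.1},{"offset":[0,0,-0.08],"spin":0,"grip":0.1},{"offset":[0,0,-0.14],"spin":0,"grip":0.1},{"offset":[-0.03,0.05,-0.177],"spin":10,"grip":0.1},{"offset":[-0.06,0.10,-0.177],"spin":20,"grip":0.1},{"offset":[-0.09,0.15,-0.177],"spin":30,"grip":0.1},{"offset":[-0.12,0.20,-0.177],"spin":40,"grip":0.1},{"offset":[-0.12,0.20,-0.177],"spin":41,"grip":0.1},{"offset":[-0.12,0.20,-0.177],"spin":41,"grip":0.1},{"offset":[-0.12,0.20,-0.177],"spin":41,"grip":0.1},{"offset":[-0.12,0.20,-0.177],"spin":41,"grip":0.1}]'
python3 - <<'E'
from h import *
o=ctrl.get_obs();p=wview(cams.camera('wrist'),o);save(p,'w4');plan([.603,-.088,.345],0)
s=cams.camera('side');save(s,'s4')
t=cams.camera('top');t['color']=cv2.imread('pics/top0.png')[:,:,::-1]
print(landmark_of(p,'shaft_base'),landmark_of(s,'shaft_base'))
a=at_z(t,(329.4,110.4),.075);b=at_z(t,(326.6,135.6),.085);print(a,b)
print(at_z(t,(293,70),.075),at_z(t,(283,180),.075))
E
```

```text
time_s: 6.62
eef_pos: [0.5196, -0.0839, 0.3596]
eef_rot: [-0.0, 1.0, -0.02, -0.0]
wrist_force: [-0.1, -0.9, -0.6]
opening: 0.507
t 6.675 pos [ 0.5197 -0.084   0.3597] yaw -2.33 q6 1.23 F [ 0.   0.3 -0.5] open 0.505 tilt [-1.e-04  1.e-04 -1.e+00]
offset [0.0834 0.0006 0.0147] spin -2.33
[{'uv': [253.2, 76.7], 'confidence': 0.89}] [{'uv': [236.7, 129.7], 'confidence': 0.39}]
[ 0.66255804 -0.0981114   0.075     ] [ 0.60251269 -0.08769553  0.085     ]
[ 0.7573587  -0.01874379  0.075     ] [0.50653448 0.00949946 0.075     ]
```

View pics/w4.png

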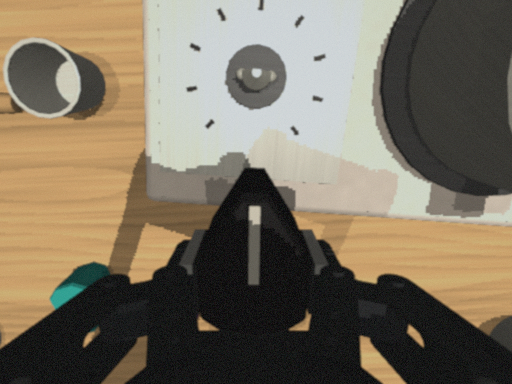

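View pics/s4.png

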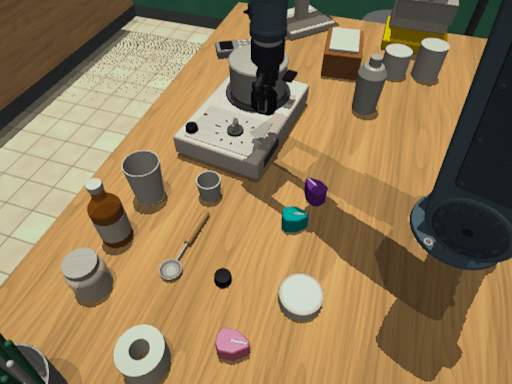

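```bash
python3 - <<'E'
from h import *
o=ctrl.get_obs();p=wview(cams.camera('wrist'),o)
b=cv2.resize(p['color'][0:140,170:350],None,fx=4.4,fy=4.2,interpolation=cv2.INTER_CUBIC);cv2.imwrite('pics/c4.png',b[:,:,::-1])
g=cv2.cvtColor(p['color'],cv2.COLOR_RGB2GRAY)
# cooker left edge: per row strongest gradient in cols 135-158
gx=cv2.Sobel(g,cv2.CV_32F,1,0); L=[]
for r in range(5,150,3):
    c=135+np.argmax(gx[r,135:155]); L.append(at_z(p,(c+.5,r+.5),.075)[:2])
vx=cv2.fitLine(np.float32(L),cv2.DIST_HUBER,0,.001,.001).ravel(); print('left edge yaw',np.degrees(np.arctan2(vx[1],vx[0])),vx)
for z in (.085,.095): print(z,at_z(p,(253.2,76.7),z))
E
```

```text
left edge yaw -6.6637855 [ 0.9932442  -0.11604297  0.6139881  -0.00383589]
0.085 [ 0.60737887 -0.08833417  0.085     ]
0.095 [ 0.60662105 -0.08829509  0.095     ]
```

View pics/c4.png

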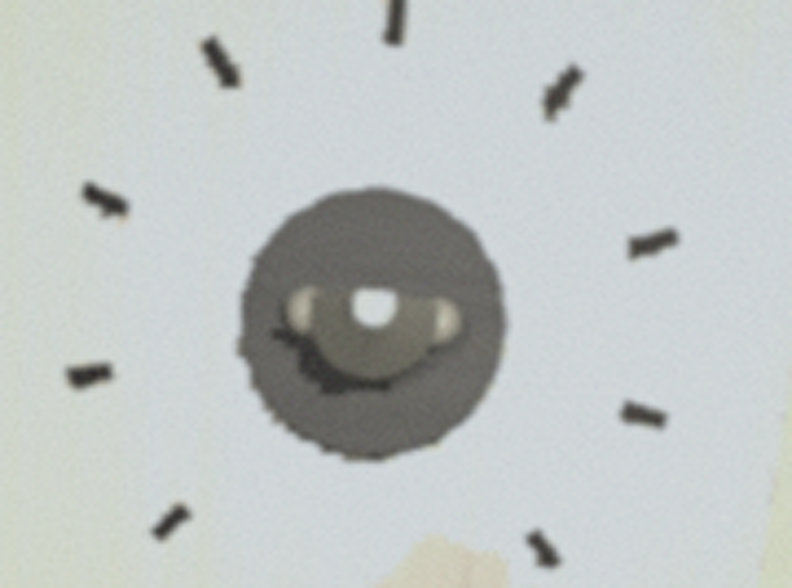

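```bash
python3 - <<'E'
from h import *
o=ctrl.get_obs();p=wview(cams.camera('wrist'),o)
print(at_z(p,(254.8,76.9),.085))
t=cams.camera('top')
print(at_z(t,(328,134.4),.085))
R=p['tool_from_camera'];K=p['camera_matrix']
def tool(uv,z):
    d=np.linalg.inv(K)@np.array([*uv,1]);d=R[:3,:3]@np.array([d[0],-d[1],-d[2]]);return R[:3,3]+d*(z-R[2,3])/d[2]
for uv in [(257,169.5),(255,207),(253.5,284)]: print(tool(uv,.1354).round(4))
b=cv2.resize(p['color'][150:350,170:340],None,fx=3,fy=3,interpolation=cv2.INTER_CUBIC);b=np.clip(b.astype(int)*2,0,255).astype(np.uint8);cv2.imwrite('pics/c5.png',b[:,:,::-1])
E
```

```text
[ 0.60715791 -0.08964709  0.085     ]
[ 0.60517105 -0.09087275  0.085     ]
[0.0469 0.0011 0.1354]
[0.0331 0.0005 0.1354]
[ 1.600e-03 -1.000e-04  1.354e-01]
```

View pics/c5.png

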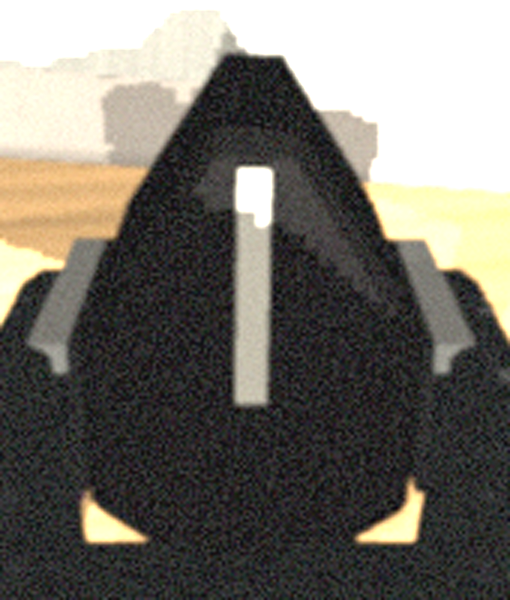

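```bash
python3 - <<'E'
from h import *
plan([.6085,-.0902,.330],-6.2)
E
```

```text
t 7.025 pos [ 0.5197 -0.085   0.3597] yaw -2.44 q6 1.23 F [-0.3  0.2 -0.8] open 0.507 tilt [ 0. -0. -1.]
offset [0.0889 0.0014 0.0297] spin 3.76
```

```bash
python3 -m handwheel '[{"offset":[0.03,0.0,0],"spin":2,"grip":0.1},{"offset":[0.06,0.001,0],"spin":3.8,"grip":0.1},{"offset":[0.089,0.001,0],"spin":3.8,"grip":0.1},{"offset":[0.089,0.001,0.03],"spin":3.8,"grip":0.1},{"offset":[0.089,0.001,0.03],"spin":3.8,"grip":0.1},{"offset":[0.089,0.001,0.03],"spin":3.8,"grip":0.1},{"offset":[0.089,0.001,0.03],"spin":3.8,"grip":0.1}]'
python3 - <<'E'
from h import *
o=ctrl.get_obs();p=wview(cams.camera('wrist'),o);save(p,'w6');plan([.6085,-.0902,.300],-6.2)
s=cams.camera('side');crop(s,'s6',240,110,60,5)
print(pix(s,(.6065,-.09,.085)),pix(s,(.6065,-.09,.125)),o['eef_pos'])
E
```

```text
time_s: 7.9
eef_pos: [0.6088, -0.0901, 0.3312]
eef_rot: [0.0, 0.999, -0.055, 0.001]
wrist_force: [0.1, -0.3, -1.4]
opening: 0.507
t 7.95 pos [ 0.6088 -0.0901  0.3311] yaw -6.26 q6 1.34 F [ 0.4 -1.6 -0.2] open 0.505 tilt [ 2.e-03 -7.e-04 -1.e+00]
offset [-0.0003  0.0001  0.0311] spin -0.06
[235.79920765 128.42321449] [235.3092435  116.85776706] [ 0.60878524 -0.09012357  0.33117131]
```

View pics/s6.png

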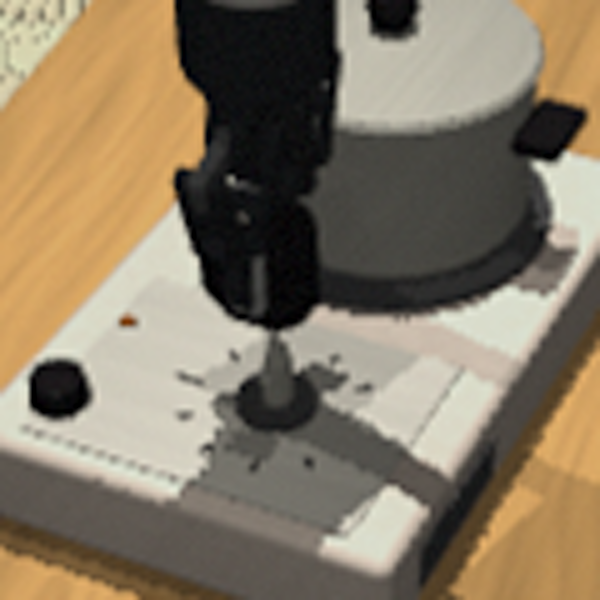

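View pics/w6.png

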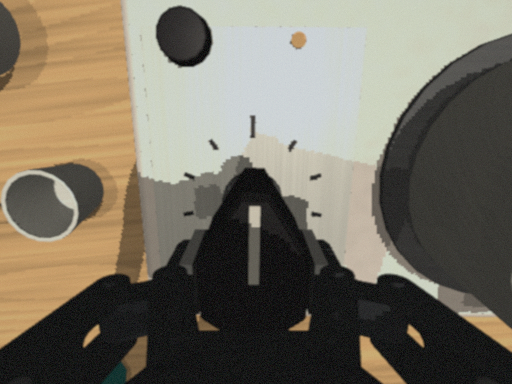

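The side view shows the knob directly above the shaft. In the wrist view the nose points at the long tick (253,126). Descending while watching the forces.

```bash
python3 -m handwheel '[{"offset":[0,0,0.01],"spin":0,"grip":0.1},{"offset":[0,0,0.02],"spin":0,"grip":0.1},{"offset":[0,0,0.026],"spin":0,"grip":0.1},{"offset":[0,0,0.030],"spin":0,"grip":0.1},{"offset":[0,0,0.030],"spin":0,"grip":0.1}]'
python3 - <<'E'
from h import *
plan([.6085,-.0902,.290],-6.2); print(ctrl.get_obs()['torque'].round(2))
E
```

```text
time_s: 8.62
eef_pos: [0.6085, -0.0899, 0.2992]
eef_rot: [-0.0, 0.999, -0.055, -0.0]
wrist_force: [-1.1, -1.3, -1.5]
opening: 0.511
t 8.625 pos [ 0.6085 -0.0899  0.2992] yaw -6.25 q6 1.34 F [-1.1 -1.3 -1.5] open 0.511 tilt [-8.e-04  3.e-04 -1.e+00]
offset [0.0001 0.0003 0.0092] spin -0.05
[-0.01 -0.02 -0.01]
```

```bash
python3 -m handwheel '[{"offset":[0,0,0.005],"spin":0,"grip":0.1},{"offset":[0,0,0.010],"spin":0,"grip":0.1},{"offset":[0,0,0.010],"spin":0,"grip":0.1}]'
python3 -m handwheel '[{"offset":[0,0,0.003],"spin":0,"grip":0.1},{"offset":[0,0,0.006],"spin":0,"grip":0.1},{"offset":[0,0,0.006],"spin":0,"grip":0.1}]'
python3 - <<'E'
from h import *
plan([.6085,-.0902,.2684],-6.2); print(ctrl.get_obs()['torque'].round(2))
E
```

```text
time_s: 9.0
eef_pos: [0.6083, -0.0899, 0.2891]
eef_rot: [-0.0, 0.999, -0.055, -0.001]
wrist_force: [-0.8, -0.6, -1.3]
opening: 0.513
time_s: 9.38
eef_pos: [0.6084, -0.0899, 0.2833]
eef_rot: [-0.0, 0.999, -0.055, -0.0]
wrist_force: [0.0, -0.2, -0.5]
opening: 0.506
t 9.375 pos [ 0.6084 -0.0899  0.2833] yaw -6.25 q6 1.34 F [ 0.  -0.2 -0.5] open 0.506 tilt [-6.e-04  2.e-04 -1.e+00]
offset [0.0001 0.0003 0.0149] spin -0.05
[ 0.02 -0.06  0.02]
```

Still no side force. Now pushing past the detent towards home in small steps.

```bash
python3 -m handwheel '[{"offset":[0,0,0.003],"spin":0,"grip":0.1},{"offset":[0,0,0.005],"spin":0,"grip":0.1},{"offset":[0,0,0.005],"spin":0,"grip":0.1}]'
python3 -m handwheel '[{"offset":[0,0,0.003],"spin":0,"grip":0.1},{"offset":[0,0,0.005],"spin":0,"grip":0.1},{"offset":[0,0,0.005],"spin":0,"grip":0.1}]'
python3 - <<'E'
from h import *
plan([.6085,-.0902,.2684],-6.2); print(ctrl.get_obs()['torque'].round(2))
E
```

```text
time_s: 9.75
eef_pos: [0.6093, -0.0899, 0.2798]
eef_rot: [0.0, 0.999, -0.055, 0.002]
wrist_force: [2.4, 0.4, 3.9]
opening: 0.509
time_s: 10.12
eef_pos: [0.6085, -0.0899, 0.2725]
eef_rot: [-0.0, 0.999, -0.055, -0.0]
wrist_force: [5.8, 0.6, -7.7]
opening: 0.51
t 10.125 pos [ 0.6085 -0.0899  0.2725] yaw -6.25 q6 1.34 F [ 5.8  0.6 -7.7] open 0.51 tilt [-0.e+00  2.e-04 -1.e+00]
offset [0.     0.0003 0.0041] spin -0.05
[ 0.02 -1.07 -0.  ]
```

```bash
python3 -m handwheel '[{"offset":[0,0,0.002],"spin":0,"grip":0.1},{"offset":[0,0,0.004],"spin":0,"grip":0.1},{"offset":[0,0,0.005],"spin":0,"grip":0.1},{"offset":[0,0,0.005],"spin":0,"grip":0.1}]'
python3 - <<'E'
from h import *
plan([.6085,-.0902,.2684],-6.2); print(ctrl.get_obs()['torque'].round(2))
s=cams.camera('side');crop(s,'s7',240,110,60,5)
E
```

```text
time_s: 10.62
eef_pos: [0.6084, -0.09, 0.2687]
eef_rot: [0.0, 0.999, -0.055, -0.0]
wrist_force: [0.1, 0.8, -0.8]
opening: 0.509
t 10.625 pos [ 0.6084 -0.09    0.2687] yaw -6.25 q6 1.34 F [ 0.1  0.8 -0.8] open 0.509 tilt [-4.e-04 -1.e-04 -1.e+00]
offset [0.0001 0.0002 0.0003] spin -0.05
[ 0.   -0.02 -0.02]
```

View pics/s7.png

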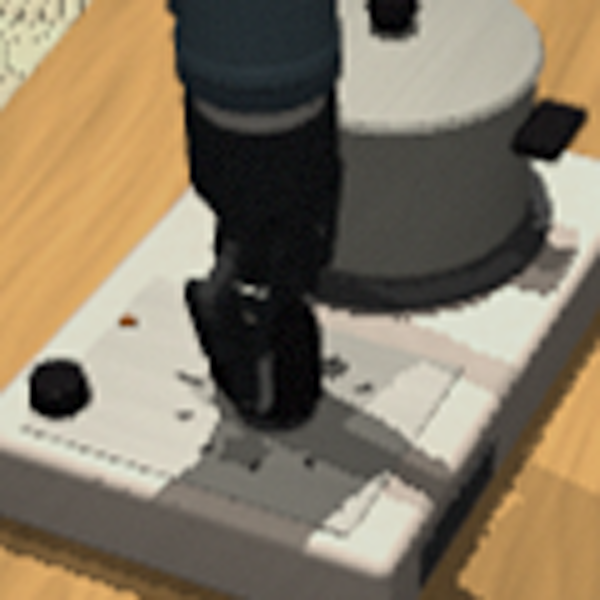

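```bash
python3 -m handwheel '[{"offset":[0,0,0.0015],"spin":0,"grip":0.1},{"offset":[0,0,0.0025],"spin":0,"grip":0.1},{"offset":[0,0,0.0025],"spin":0,"grip":0.1}]'
python3 - <<'E'
from h import *
plan([.6085,-.0902,.2684],-6.2); print(ctrl.get_obs()['torque'].round(2))
E
```

```text
time_s: 11.05
eef_pos: [0.6087, -0.09, 0.2685]
eef_rot: [0.0, 0.999, -0.054, 0.0]
wrist_force: [-8.3, 1.0, 14.1]
opening: 0.506
t 11.05 pos [ 0.6087 -0.09    0.2685] yaw -6.24 q6 1.34 F [-8.3  1.  14.1] open 0.506 tilt [ 2.e-04 -5.e-04 -1.e+00]
offset [-0.0001  0.0002  0.0001] spin -0.04
[ 0.33  1.2  -0.05]
```

Hard stop at z 0.2685 with 14 N upward: the knob's underside is on the boss, as expected (0.2684). Releasing and rising.

```bash
python3 -m handwheel '[{"offset":[0,0,-0.001],"spin":0,"grip":0.1},{"offset":[0,0,-0.001],"spin":0,"grip":1},{"offset":[0,0,-0.001],"spin":0,"grip":1},{"offset":[0,0,-0.001],"spin":0,"grip":1},{"offset":[0,0,-0.001],"spin":0,"grip":1},{"offset":[0,0,-0.001],"spin":0,"grip":1},{"offset":[0,0,-0.02],"spin":0,"grip":1},{"offset":[0,0,-0.06],"spin":0,"grip":1},{"offset":[0,0,-0.11],"spin":0,"grip":1},{"offset":[-0.03,0,-0.13],"spin":0,"grip":1},{"offset":[-0.03,0,-0.13],"spin":0,"grip":1},{"offset":[-0.03,0,-0.13],"spin":0,"grip":1}]'
python3 - <<'E'
from h import *
o=ctrl.get_obs();p=wview(cams.camera('wrist'),o);save(p,'w8');plan([.6065,-.09,.2684],-6.2)
s=cams.camera('side');crop(s,'s8',240,130,60,5)
E
```

```text
time_s: 12.55
eef_pos: [0.5788, -0.0867, 0.3966]
eef_rot: [0.0, 0.999, -0.055, 0.0]
wrist_force: [-0.0, -0.1, -0.1]
opening: 1.002
t 12.6 pos [ 0.5789 -0.0867  0.3959] yaw -6.25 q6 1.33 F [ 0.5 -0.3 -0.5] open 1.003 tilt [-4.e-04  2.e-04 -1.e+00]
offset [0.0279 0.0003 0.1275] spin -0.05
```

View pics/s8.png

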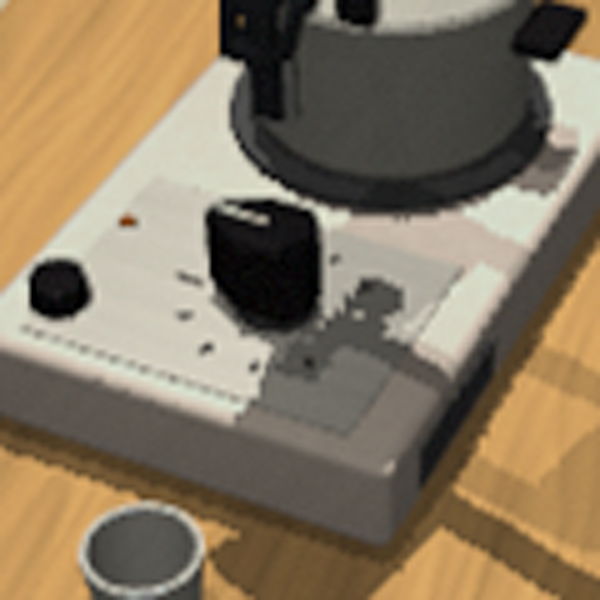

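View pics/w8.png

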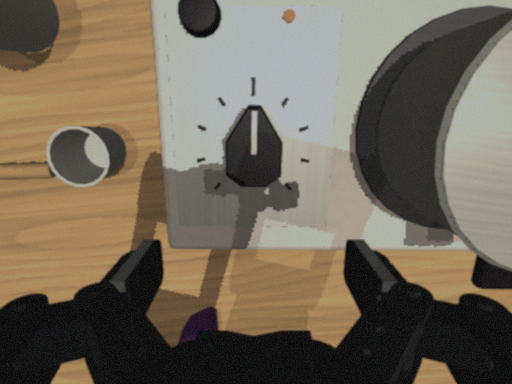

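The knob sits on the boss with its nose at the long tick (253,87). I'll check the seated height against the projected model for home (0.085) and for 12 mm short.

```bash
python3 - <<'E'
from h import *
PR[:2,1]=[.0045,-.0045]
s=cams.camera('side');b0=cv2.resize(s['color'],None,fx=6,fy=6,interpolation=cv2.INTER_CUBIC)
o=[]
for z in(.085,.097):
    b=b0.copy();h=hullpx(s,.6065,-.09,np.radians(-6.7),z);cv2.polylines(b,[np.round((h+.5)*6).astype(np.int32)],True,(255,0,0),1);o.append(b[530:880,1220:1600])
cv2.imwrite('pics/chk.png',np.hstack(o)[:,:,::-1])
o=ctrl.get_obs();p=wview(cams.camera('wrist'),o)
for z in (.085,.097): fitknob(p,(240,165),(606,-90),-6,'fin%d'%(z*1000),th=50,zb=z)
for d in landmark_of(s,'spare_center'): print(d['uv'],d['confidence'])
E
```

```text
fin85 [607.7 -89.2  -8.5   2.5] resid 190 of 3599 [ 226  105   56   82 2413]
fin97 [610.4 -91.   -5.2   0. ] resid 455 of 3599 [ 226  105   56   82 2413]
[219.7, 275.1] 0.82
```

View pics/chk.png

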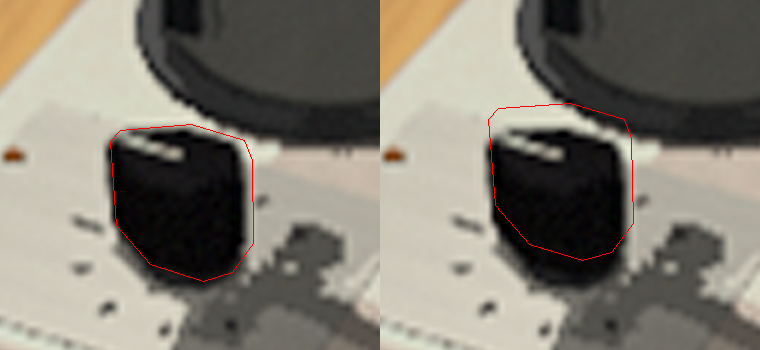

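The home outline (left) matches and the 12 mm-short one does not. The spare is unmoved at about (219,276), and the arm is clear. Handing in.

```bash
python3 - <<'E'
from h import *
print(ctrl.hand_in()); print(ctrl.get_obs()['time_s'])
E
```

```text
the job is handed in; nothing more can be done
None
the job is handed in; nothing more can be done
```

I put the black pointed knob on the cooker's D-shaft with its nose on the flat's side, pushed it past the detent until it was home on its boss, and let go. The job is handed in. My last clock reading was 12.6 s, and only a few camera calls followed, so it is well under the 38 s limit.

- **Seating:** the push stopped hard with the tool at z = 0.2685 m against 14 N. The expected home height was 0.2684 m.
- **Height check:** after release, the side view matched the outline of a fully seated knob and clearly not one 12 mm short. The wrist view also fitted the seated height better.
- **Nose direction:** it points at the long tick. The wrist fit gave a knob yaw of −8.5° against the cooker's −6.7°, within the 10° the shaft allows.
- **Surroundings:** the small round spare is still where it lay. The gripper is open and the arm is clear, with no contact force. The highest wrist force I read was about 16 N.
- **Disagreement:** my early position estimates differed by up to about 9 mm along the knob's nose. I placed the knob using an in-between offset, and it went on with no side force above about 8 N.

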